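# Switch the airbrush feed to blue and prime it

## Robot

A 6-joint arm with a two-finger parallel gripper is mounted at the origin on the work surface. World frame = base frame: x ahead of the robot, y to its left, z up, the work surface at z = 0. Lengths are in m, angles in rad, forces in N, time in s.
With the tool pointing down it reaches from about 0.35 to 0.775 m from the base axis. Payload 5.5 kg.
Tool frame: the origin (TCP) lies at the very end of the fingers, on their centre line; the grasp point (between the pads) lies 19 mm behind it; z points along the fingers, y is the line along which they close (so a half turn about z gives the same grasp; the last joint's range is limited). The gripper opens to 85 mm and grips with 20 to 120 N. Pads are 22 mm wide; open, the fingers measure 114 mm over their backs; the gripper's body (76 mm by 85 mm) begins 54 mm behind the grasp point. The pads swing forward as they close: fully open they stand 13 mm farther back than shut.
Start: joints at [0.965, 0.313, 0.046, 1.304, 0, 1.431], TCP at [0.258, 0.514, 0.231] pointing down, gripper open.
Joint ranges: [-2.76, 2.76], [-0.86, 1.69], [-1.03, 1.26], [-2.2, 2.34], [-1.47, 1.5], [-3.14, 3.14]. Speed limits (rad/s): [2.57, 2.57, 3.14, 3.14, 3.14, 3.14].

## Interface

Orientations are given as a unit quaternion [w, x, y, z].
In Python, from workcell import env, cams, ticket, spotter gives the robot as it stands.
- The arm moves only by the tool jog_arm, never from a script. Its argument "increments" is a list that holds one entry, the list of rows, each a list of 7 numbers: the shift along the tool's x, y, z in units of 0.25 m (1.0 is 0.25 m), then the turn, a rotation vector about the tool's x, y, z in units of 180 degrees (1.0 is 180 degrees), then the closure in counts, from 0 (fully open) to 255 (shut). A call has 1 to 20 rows; each row shifts and turns the commanded pose from where the row before left it, along the tool's axes as they then stand; what a row does not reach is not made up. A row lasts 1/10 s, in which the tool goes at most 50 mm and 8.59 degrees, less where a joint would pass 70% of its speed; a pose out of reach is approached as far as the arm can. A call with a number of a shift or a turn outside -1 to 1 is refused whole. A call with a gripper value outside its range is refused whole. The fingers move at their own pace and stop on an object; "force" is the grip in N (left out, the last holds). Time passes only in rows, so rows that do not move let the fingers close. It gives the time, the measured TCP pose, the force, the opening and the grip force at its end, in the units of the state.
- env.get_state(): the state, without advancing time (a new reading comes with each control period).
- cams.read_camera(name): name is "scene" or "top" or "wrist"; returns a dict with "pixels" (420x560x3 uint8, red, green, blue), "fx", "fy", "cx", "cy" (pixels), "xyz" and "attitude" of the camera in the world; the wrist camera has in their place "mount" (4x4, takes a point from camera to tool coordinates, whose origin is the TCP and whose axes are the flange's). Camera axes: x right, y down, z forward; pixel columns grow to the right and rows downward; lengths in m; the calibration is good to about 2 mm. A picture is of the moment at which its call begins: read the wrist's pose just before it. There is no depth.
- ticket.hand_in(): hands the job in; it is judged then, once.
Trained networks look in the newest picture that a camera, given by its name, has taken for a name from the list of things; names that differ only in an ending like _2 or _b are one class to them, and where a whole thing is asked for, a point or a joint stands for the part that bears it (a point fixed in the world has none). Each returns a list of dicts, best first, with "conf" (0 to 1); they miss things now and then, are a little off and sometimes report something else, mostly with a low value. They report only what shows in the picture. A call takes as long as a camera call.
- spotter.find_in(target, camera): "uv" ([column, row] in pixels, amid what is visible of it).
- spotter.cut_out(target, camera): "region" (420x560 bool, what is visible of it) and "uv" ([column, row] in pixels, amid what is visible of it).
- spotter.landmark_of(target, camera): "uv" ([column, row] in pixels: a listed point, or the origin of a listed thing).
The state is a dict: "clock": time; "joint_pos": joint angles; "qvel": joint speeds; "tau": joint torques, N m; "tcp_pos": TCP position; "orientation": TCP orientation; "wrist_force": force on the tool from outside, world axes, zero at the start; "ft_torque": the same for the moment, N m; "finger_gap": finger opening in m; "grip_force": force on a finger pad.
Only numpy, scipy, OpenCV 4.12 (cv2) and the standard library are available. Lean on these libraries where they do the work, as an engineer would, in place of code of your own. Each camera call takes 0.05 s, during which the arm holds its last target. There are 200 camera calls.

## Task

Switch the airbrush colour feed to blue: with a fingertip, push the black tab of the white dial round until it clicks in pointing straight at the blue paint pot. Then, and not before, press the orange prime button fully down and let it spring back. Do not pinch the tab, and leave the paint pots and everything else on the table standing where they are.

Things in the scene. Friction and masses are not known exactly. Their poses are not given: they have to be found in the camera images.
- dial (a joint): White valve dial on an upright axis. Rad: 0 = tab points to the unit's -x (front), grows anticlockwise from above, stops at +-3.4; so the tab points along pi + value from the unit's +x. Click-stops at the pots: +-1.571, +-2.356, +-3.142 (the last two one place); it drops in by itself past a hump 0.39 rad before each and stays (about 6 N on the tab). Within +-0.6 slight drag only.
- unit: Airbrush colour-feed unit: grey slab 270 x 330 x 30 mm, fixed. Origin on the dial axis at table height; +x points away from its front edge; it spans x -110..160, y -165..165 mm, deck 30 mm up. Five seats (dark discs) 125 mm from the origin at -90, -45, 0, 45, 90 degrees from +x (anticlockwise from above), one paint pot on each, in changing order.
- dial_axis (a point): Centre of the top face of the white dial (84 mm across), 42 mm above the table (a small hub at its centre 45 mm); turns with the dial; the tab points along its -x axis.
- tab_mid (a point): Point inside the tab, 60 mm from the dial axis, 58.5 mm above the table. The black tab is a radial upright fin on the dial, from 37 to 74 mm from the axis, 13.5 mm thick, lower edge 41 mm and top 76 mm above the table. It turns with the dial and passes 31 mm clear of the pots.
- prime (a joint): The round orange prime button (32 mm across) on the deck: travel in m, 0 released to 0.006 fully down; springs back up; fully down takes 5 N.
- prime_top (a point): Centre of the prime button's top face, released 52 mm above the table; the button stands on the unit 70 mm towards the front and 125 mm to the +y side of the unit's origin; the point moves with the cap.
- pot_red_center (a point): Centre (half-way up) of the red paint pot, red all over, 40 mm across and 46 mm high, about 120 g, standing loose on a seat of the unit.
- pot_yellow_center (a point): Centre (half-way up) of the yellow paint pot, yellow all over, 40 mm across and 46 mm high, about 120 g, standing loose on a seat of the unit.
- pot_blue_center (a point): Centre (half-way up) of the blue paint pot, blue all over, 40 mm across and 46 mm high, about 120 g, standing loose on a seat of the unit.
- pot_green_center (a point): Centre (half-way up) of the green paint pot, green all over, 40 mm across and 46 mm high, about 120 g, standing loose on a seat of the unit.
- pot_white_center (a point): Centre (half-way up) of the white paint pot, white all over, 40 mm across and 46 mm high, about 120 g, standing loose on a seat of the unit.
- brush_jar: White jar of brushes, 72 mm across, jar 100 mm and brushes to 250 mm high, loose on the table; origin at the centre of its underside.
- medium_bottle: Small bottle, 54 mm across, 115 mm high, loose on the table; origin at the centre of its underside.

How it is judged:
By the outcome, as a careful person would: the job done as asked, in the order asked, and still so for the second after the job is handed in, with the robot touching nothing.
It also fails if it takes over 70 s, if anything falls off the work surface, if the arm or the gripper's body presses on something with over 40 N, if the wrist force passes 120 N, or if a joint passes its speed limit or range.

## Working session

There is one attempt and no reset: what is moved stays moved. The work goes in short steps, Python scripts to look and compute and a tool call to move; the robot and the scene stay as the last step left them, time stands still between calls to the robot, and variables do not carry over. Pictures are saved under pics/ and viewed, at most 10 in all, crops included, and the job is handed in when it is done.

Besides the shell and the picture viewer there is one more tool, called in YAML: its name, and indented under it one key for each argument. jog_arm: Moves the arm, as the interface text tells. Shifts and turns lie within -1 to 1; 1 stands for 0.25 m of shift or 180 degrees of turn. Its arguments: {"type":"object","properties":{"increments":{"type":"array"},"force":{"type":"number"}},"required":["increments"]}

```bash
mkdir -p pics
cat > h.py <<'E'
import numpy as np, cv2
from workcell import env, cams, ticket, spotter
from scipy.spatial.transform import Rotation as R
def att(c):
    a=np.array(c["attitude"],float)
    if a.shape==(3,3): return a
    return R.from_quat(a,scalar_first=True).as_matrix()
def ray(c,uv,z):
    d=att(c)@np.array([(uv[0]-c["cx"])/c["fx"],(uv[1]-c["cy"])/c["fy"],1])
    o=np.array(c["xyz"]); return o+d*(z-o[2])/d[2]
Z=dict(unit=0,dial_axis=.042,tab_mid=.0585,prime_top=.052,brush_jar=0,medium_bottle=0,**{f"pot_{k}_center":.053 for k in "red yellow blue green white".split()})
E
python3 - <<'E'
from h import *
ims=[]
for n in("top","scene"):
    c=cams.read_camera(n); ims.append(c["pixels"][:,:,::-1])
    if n=="top": print(c["attitude"],c["xyz"],c["fx"])
    for k,z in Z.items():
        for d in spotter.landmark_of(k,n)[:2]: print(n,k,round(d["conf"],2),np.round(d["uv"]),ray(c,d["uv"],z).round(4))
for n,i in zip("ab",ims): cv2.imwrite(f"pics/{n}.png",i)
print(env.get_state())
E
```

```text
[-0.08022217  0.75130198 -0.650975    0.0730841 ] [ 0.37883546 -0.02710472  1.0815543 ] 430.81555557872707
top unit 0.92 [250. 223.] [0.5502 0.071  0.    ]
top unit 0.55 [192. 234.] [0.5015 0.2118 0.    ]
top dial_axis 0.8 [246. 217.] [0.556  0.0786 0.042 ]
top tab_mid 0.85 [247. 239.] [0.5014 0.0662 0.0585]
top prime_top 0.57 [192. 231.] [0.5029 0.2027 0.052 ]
top brush_jar 0.87 [430. 269.] [ 0.5004 -0.3896  0.    ]
top medium_bottle 0.75 [125. 228.] [0.4929 0.3828 0.    ]
top pot_red_center 0.53 [204. 208.] [0.5632 0.1845 0.053 ]
top pot_yellow_center 0.77 [303. 234.] [ 0.5345 -0.0626  0.053 ]
top pot_blue_center 0.53 [224. 172.] [0.6586 0.1513 0.053 ]
top pot_green_center 0.71 [249. 220.] [0.5481 0.0711 0.053 ]
top pot_green_center 0.51 [292. 189.] [ 0.6393 -0.0224  0.053 ]
scene unit 0.73 [304. 211.] [0.5558 0.0775 0.    ]
scene dial_axis 0.65 [299. 204.] [0.56   0.0626 0.042 ]
scene tab_mid 0.7 [300. 177.] [0.4885 0.0617 0.0585]
scene prime_top 0.63 [353. 183.] [0.4967 0.1988 0.052 ]
scene prime_top 0.52 [300. 180.] [0.493  0.0626 0.052 ]
scene brush_jar 0.66 [128. 189.] [ 0.507
[... 447 characters left out ...]
053 ]
{'clock': 1.2, 'joint_pos': array([ 9.65403583e-01,  3.13201668e-01,  4.61426653e-02,  1.30361883e+00,
       -5.55330393e-06,  1.43118367e+00]), 'qvel': array([ 0.00017347, -0.00019934,  0.00047523,  0.00207289, -0.00014525,
        0.0006379 ]), 'tau': array([-4.61681229e-04, -4.80477834e+01,  2.98811728e+01,  4.65241737e-04,
       -2.38438815e-04, -6.11435297e-06]), 'tcp_pos': array([0.25829114, 0.51378194, 0.23133971]), 'orientation': array([2.41490250e-05, 2.30790507e-01, 9.73003463e-01, 5.41732298e-05]), 'wrist_force': array([ 0.67014097, -0.06192716,  0.27175039]), 'ft_torque': array([-0.02265054,  0.00123765, -0.01335327]), 'grip_force': 0.0, 'finger_gap': 0.08552850473646428}
```

View pics/a.png

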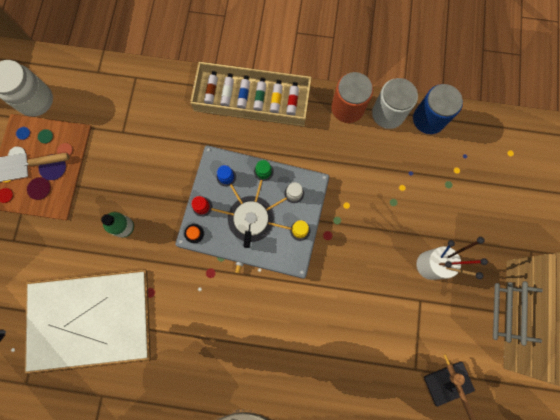

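View pics/b.png

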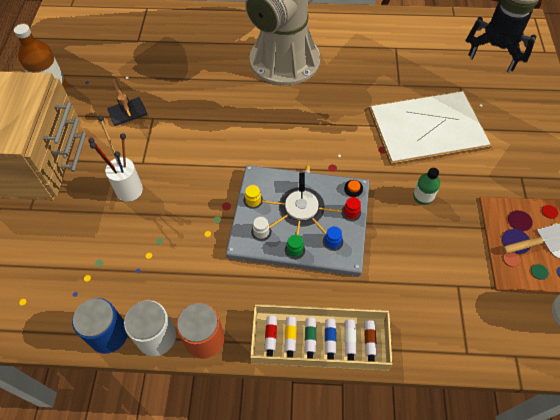

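The top view shows the unit with blue at (226,175), which is the +45° seat, green at (263,169), white at (294,191), yellow at (300,229) and red at (200,205). The orange button is at (193,233), the dial hub at (251,217), and the black tab points to the front at (247,239). The scene view agrees. The dial therefore has to go to -2.356, clockwise from above. Next I fit the unit's pose.

```bash
cat >> h.py <<'E'
from scipy.optimize import least_squares
A=np.deg2rad
M=dict(red=(90,),blue=(45,),green=(0,),yellow=(-90,))
HS=dict(red=(0,5),blue=(108,125),green=(50,80),yellow=(24,33),orange=(6,16))
def blobs(n,box):
    c=cams.read_camera(n); im=c["pixels"]; h=cv2.cvtColor(im,cv2.COLOR_RGB2HSV); x0,y0,x1,y1=box; o={}
    for k,(a,b) in HS.items():
        m=((h[...,0]>=a)&(h[...,0]<=b)&(h[...,1]>170)&(h[...,2]>60)); 
        q=np.zeros_like(m); q[y0:y1,x0:x1]=m[y0:y1,x0:x1]
        N,l,s,ce=cv2.connectedComponentsWithStats(q.astype(np.uint8))
        if N>1: i=1+s[1:,4].argmax(); o[k]=(ce[i],s[i,4])
    return c,o
def local(k):
    if k=="orange": return np.array([-.07,.125,.048])
    t=A(M[k][0]); return np.array([.125*np.cos(t),.125*np.sin(t),.055])
def proj(c,p):
    q=att(c).T@(p-np.array(c["xyz"])); return np.array([c["cx"]+c["fx"]*q[0]/q[2],c["cy"]+c["fy"]*q[1]/q[2]])
def W(s,p): a=s[2]; return np.array([s[0]+np.cos(a)*p[0]-np.sin(a)*p[1],s[1]+np.sin(a)*p[0]+np.cos(a)*p[1],p[2]])
E
python3 - <<'E'
from h import *
D=[]
for n,b in(("top",(170,140,335,280)),("scene",(220,160,380,275))):
    c,o=blobs(n,b)
    for k,(uv,ar) in o.items(): print(n,k,uv.round(1),ar); D.append((n,c,k,uv))
for sel in(("top",),("scene",),("top","scene")):
    d=[x for x in D if x[0] in sel]
    f=lambda s:np.concatenate([proj(c,W(s,local(k)))-uv for _,c,k,uv in d])
    r=least_squares(f,[.555,.072,-.14],loss="soft_l1"); print(sel,r.x.round(4),r.fun.round(1))
s=r.x; np.save("unit.npy",s)
st=env.get_state(); T=R.from_quat(st["orientation"],scalar_first=True).as_matrix()
for nm,p in(("start",(-.058,-.045,.0)),("prime",(-.07,.125,0))):
    print(nm,W(s,p), "tool delta/0.25",(T.T@(W(s,np.array(p)+[0,0,.13])-st["tcp_pos"])/.25).round(3))
print("turn z units",((np.degrees(np.arctan2(T[1,1],T[0,1]))-(90+np.degrees(s[2])))/180).round(4))
E
```

```text
top red [199.9 204.8] 237
top blue [224.9 174.5] 236
top green [262.8 168.8] 196
top yellow [299.8 228.4] 199
top orange [192.5 232.5] 165
scene red [352.1 207.6] 295
scene blue [333.2 237.2] 296
scene green [294.7 245.3] 282
scene yellow [252.7 195.3] 267
scene orange [353.7 185.8] 130
('top',) [ 0.5566  0.0692 -0.0992] [ 0.3 -0.2 -0.6 -0.4 -0.1 -0.2  0.3  0.5  0.1  0.2]
('scene',) [ 0.5599  0.0689 -0.1028] [-0.1  0.1  0.3 -0.2  0.   0.2 -0.5 -0.3  0.2  0.1]
('top', 'scene') [ 0.5581  0.0691 -0.1011] [ 0.4 -0.8 -0.3 -0.9  0.1 -0.7  0.4  0.1  0.2 -0.5 -0.  -0.6  0.5 -0.9
  0.2 -0.4 -0.3 -0.8  0.2 -0.6]
start [0.49580769 0.03018791 0.        ] tool delta/0.25 [-1.718 -1.302  0.405]
prime [0.50103301 0.20053079 0.        ] tool delta/0.25 [-1.43  -0.683  0.405]
turn z units -0.1161
```

jog_arm:
  increments:
    - [[-0.095,-0.072,0,0,0,0,255],[-0.095,-0.072,0,0,0,0,255],[-0.095,-0.072,0,0,0,0,255],[-0.095,-0.072,0,0,0,0,255],[-0.095,-0.072,0,0,0,0,255],[-0.095,-0.072,0,0,0,0,255],[-0.095,-0.072,0,0,0,0,255],[-0.095,-0.072,0,0,0,0,255],[-0.095,-0.072,0,0,0,0,255],[-0.095,-0.072,0,0,0,0,255],[-0.095,-0.072,0,0,0,0,255],[-0.095,-0.072,0,0,0,0,255],[-0.095,-0.072,0,0,0,0,255],[-0.095,-0.072,0,0,0,0,255],[-0.095,-0.072,0,0,0,0,255],[-0.095,-0.072,0,0,0,0,255],[-0.095,-0.072,0,0,0,0,255],[-0.095,-0.072,0,0,0,0,255],[0,0,0,0,0,0,255],[0,0,0,0,0,0,255]]

```text
clock: 3.3
tcp_pos: [0.4946, 0.0319, 0.2311]
orientation: [-0.0, 0.232, 0.973, 0.0]
wrist_force: [0.2, 0.2, -0.3]
finger_gap: 0.0002
grip_force: 0.0
```

jog_arm:
  increments:
    - [[0,0,0.05,0,0,-0.029,255],[0,0,0.05,0,0,-0.029,255],[0,0,0.05,0,0,-0.029,255],[0,0,0.05,0,0,-0.029,255],[0,0,0.05,0,0,0,255],[0,0,0.05,0,0,0,255],[0,0,0,0,0,0,255],[0,0,0,0,0,0,255]]

```text
clock: 4.1
tcp_pos: [0.4943, 0.0329, 0.1564]
orientation: [-0.0, 0.051, 0.999, 0.0]
wrist_force: [-0.1, -0.4, 0.3]
finger_gap: 0.0003
grip_force: 0.0
```

```bash
cat >> h.py <<'E'
def where(p=None):
    """TCP in unit frame: xy, angle of tool y relative to unit, z"""
    st=env.get_state(); s=np.load("unit.npy"); T=R.from_quat(st["orientation"],scalar_first=True).as_matrix()
    d=st["tcp_pos"][:2]-s[:2]; a=s[2]; u=np.array([np.cos(a)*d[0]+np.sin(a)*d[1],-np.sin(a)*d[0]+np.cos(a)*d[1]])
    print("t",st["clock"],"unit xy mm",(u*1e3).round(1),"r",round(np.hypot(*u)*1e3,1),"th",np.degrees(np.arctan2(u[1],u[0])).round(1),"z",st["tcp_pos"][2].round(4),"ytool",np.degrees(np.arctan2(T[1,1],T[0,1])-a).round(2),"tilt",T[2,2].round(4),"F",np.round(st["wrist_force"],1),"gap",round(st["finger_gap"],4),"j",np.round(st["joint_pos"],2))
    if p is not None: print("delta tool/.25",(T.T@(W(s,np.array(p))-st["tcp_pos"])/.25).round(3))
E
python3 - <<'E'
from h import *
where((-.058,-.045,.050))
c=cams.read_camera("wrist"); cv2.imwrite("pics/w1.png",c["pixels"][:,:,::-1])
c=cams.read_camera("scene"); cv2.imwrite("pics/s1.png",cv2.resize(c["pixels"][130:290,190:430,::-1],None,fx=3,fy=3))
p=np.array([58,-21.]);f=A(3);print("orbit 3deg row",((np.array([[np.cos(f),-np.sin(f)],[np.sin(f),np.cos(f)]])@p-p)/250).round(4),3/180)
E
```

```text
t 4.1 unit xy mm [-59.7 -42.5] r 73.3 th -144.6 z 0.1564 ytool 89.96 tilt -1.0 F [-0.1 -0.4  0.3] gap 0.0003 j [-0.1   0.2  -0.29  1.08  0.    0.01]
delta tool/.25 [-0.007 -0.01   0.425]
orbit 3deg row [0.0041 0.0123] 0.016666666666666666
```

View pics/w1.png

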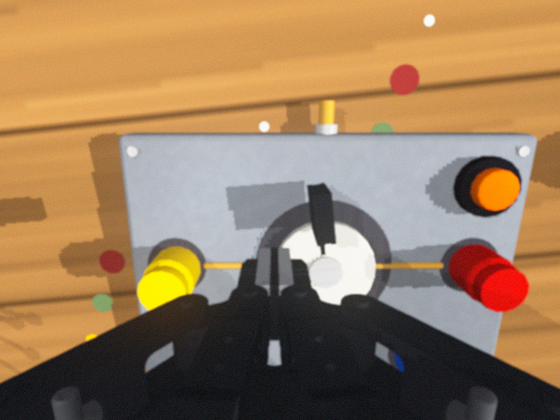

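The wrist view shows the shut fingertip at (272,265), on the free side of the tab at (322,213), with clear space to descend.

jog_arm:
  increments:
    - [[0,0,0.07,0,0,0,255],[0,0,0.07,0,0,0,255],[0,0,0.07,0,0,0,255],[0,0,0.07,0,0,0,255],[0,0,0.07,0,0,0,255],[0,0,0.06,0,0,0,255],[0,0,0,0,0,0,255],[-0.004,0.02,0,0,0,0,255],[-0.004,0.02,0,0,0,0,255],[0,0.02,0,0,0,0,255],[0,0.02,0,0,0,0,255],[0,0,0,0,0,0,255]]

```text
clock: 5.4
tcp_pos: [0.4991, 0.0528, 0.0542]
orientation: [0.0, 0.05, 0.999, 0.0]
wrist_force: [-0.2, -0.2, 1.0]
finger_gap: -0.0001
grip_force: 0.0
```

Run:
```python
from h import *
where()
```

```text
t 5.4 unit xy mm [-57.  -22.2] r 61.2 th -158.8 z 0.0542 ytool 90.05 tilt -1.0 F [-0.2 -0.2  1. ] gap -0.0001 j [-0.05  0.3  -0.43  0.83  0.    0.05]
```

jog_arm:
  increments:
    - [[0.0041,0.0122,0,0,0,0.0167,255],[0.0041,0.0122,0,0,0,0.0167,255],[0.0041,0.0122,0,0,0,0.0167,255],[0.0041,0.0122,0,0,0,0.0167,255],[0.0041,0.0122,0,0,0,0.0167,255],[0.0041,0.0122,0,0,0,0.0167,255],[0.0041,0.0122,0,0,0,0.0167,255],[0.0041,0.0122,0,0,0,0.0167,255],[0.0041,0.0122,0,0,0,0.0167,255],[0.0041,0.0122,0,0,0,0.0167,255],[0.0041,0.0122,0,0,0,0.0167,255],[0.0041,0.0122,0,0,0,0.0167,255],[0.0041,0.0122,0,0,0,0.0167,255],[0.0041,0.0122,0,0,0,0.0167,255],[0.0041,0.0122,0,0,0,0.0167,255],[0,0,0,0,0,0,255]]

```text
clock: 7.0
tcp_pos: [0.5043, 0.0976, 0.0539]
orientation: [-0.0, 0.43, 0.903, -0.002]
wrist_force: [-3.0, -4.2, 4.5]
finger_gap: 0.0002
grip_force: 3.0
```

Run:
```python
from h import *
where()
c=cams.read_camera("scene"); cv2.imwrite("pics/s2.png",cv2.resize(c["pixels"][130:290,190:430,::-1],None,fx=3,fy=3))
for d in spotter.landmark_of("tab_mid","scene"): print(d)
```

```text
t 7.0 unit xy mm [-56.4  22.9] r 60.9 th 157.9 z 0.0539 ytool 44.81 tilt -1.0 F [-3.  -4.2  4.5] gap 0.0002 j [ 0.04  0.32 -0.4   0.85 -0.    0.93]
{'uv': [319.8, 187.7], 'conf': 0.82}
{'uv': [299.6, 212.8], 'conf': 0.16}
```

View pics/s2.png

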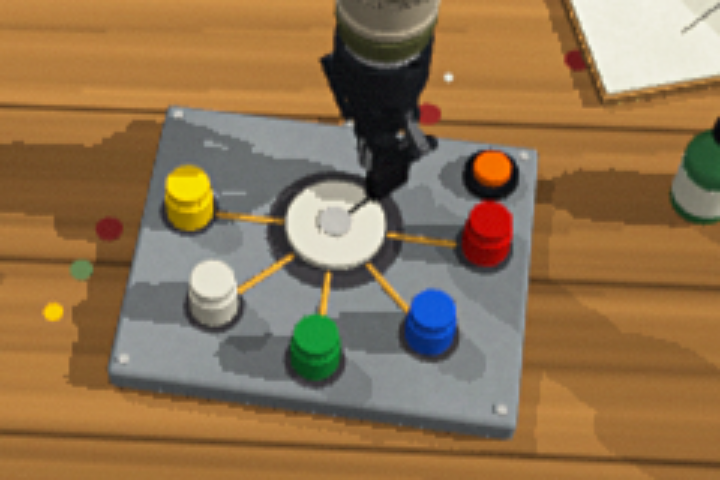

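The crop shows the tab at about (390,185), pushed round by some 45° and heading for red, with nothing else disturbed. I'll keep going.

jog_arm:
  increments:
    - [[0.0041,0.0122,0,0,0,0.0167,255],[0.0041,0.0122,0,0,0,0.0167,255],[0.0041,0.0122,0,0,0,0.0167,255],[0.0041,0.0122,0,0,0,0.0167,255],[0.0041,0.0122,0,0,0,0.0167,255],[0.0041,0.0122,0,0,0,0.0167,255],[0.0041,0.0122,0,0,0,0.0167,255],[0.0041,0.0122,0,0,0,0.0167,255],[0.0041,0.0122,0,0,0,0.0167,255],[0.0041,0.0122,0,0,0,0.0167,255],[0.0041,0.0122,0,0,0,0.0167,255],[0.0041,0.0122,0,0,0,0.0167,255],[0.0041,0.0122,0,0,0,0.0167,255],[0.0041,0.0122,0,0,0,0.0167,255],[0.0041,0.0122,0,0,0,0.0167,255],[0,0,0,0,0,0,255]]

```text
clock: 8.7
tcp_pos: [0.5425, 0.1267, 0.0536]
orientation: [-0.001, 0.743, 0.669, -0.001]
wrist_force: [-3.0, -0.9, 1.3]
finger_gap: -0.0002
grip_force: 1.3
```

Run:
```python
from h import *
where()
c=cams.read_camera("scene"); cv2.imwrite("pics/s3.png",cv2.resize(c["pixels"][130:290,190:430,::-1],None,fx=3,fy=3))
```

```text
t 8.7 unit xy mm [-21.3  55.8] r 59.7 th 110.9 z 0.0536 ytool -0.19 tilt -1.0 F [-3.  -0.9  1.3] gap -0.0002 j [ 0.09  0.4  -0.29  0.88  0.    1.76]
```

View pics/s3.png

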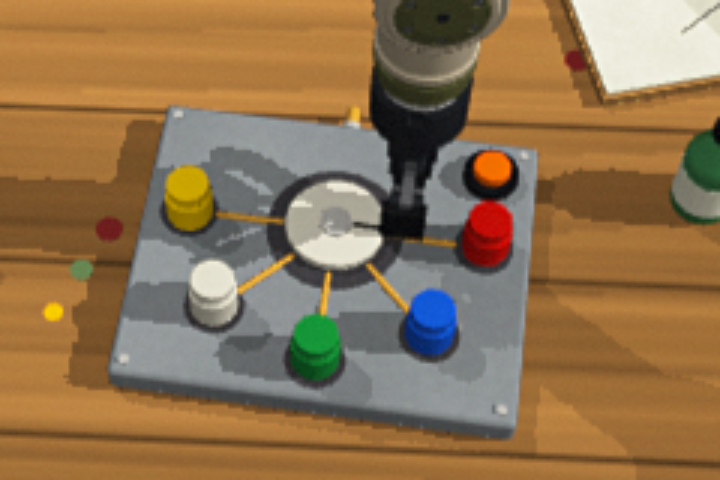

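The tab is at about (405,215), lined up with red, and the force is low. Blue's hump is about 23° further on, so I'll turn 30° and look again.

jog_arm:
  increments:
    - [[0.0041,0.0122,0,0,0,0.0167,255],[0.0041,0.0122,0,0,0,0.0167,255],[0.0041,0.0122,0,0,0,0.0167,255],[0.0041,0.0122,0,0,0,0.0167,255],[0.0041,0.0122,0,0,0,0.0167,255],[0.0041,0.0122,0,0,0,0.0167,255],[0.0041,0.0122,0,0,0,0.0167,255],[0.0041,0.0122,0,0,0,0.0167,255],[0.0041,0.0122,0,0,0,0.0167,255],[0.0041,0.0122,0,0,0,0.0167,255],[0,0,0,0,0,0,255],[0,0,0,0,0,0,255],[0,0,0,0,0,0,255]]

```text
clock: 10.05
tcp_pos: [0.5754, 0.1261, 0.054]
orientation: [0.0, 0.891, 0.454, 0.0]
wrist_force: [-0.5, -0.1, 0.2]
finger_gap: -0.0
grip_force: 0.0
```

Run:
```python
from h import *
where()
c=cams.read_camera("scene"); cv2.imwrite("pics/s4.png",cv2.resize(c["pixels"][130:290,190:430,::-1],None,fx=3,fy=3))
s=np.load("unit.npy")
for d in spotter.landmark_of("tab_mid","scene"):
    v=ray(c,d["uv"],.0585)[:2]-s[:2]; print(d,np.degrees(np.arctan2(v[1],v[0])-s[2]))
```

```text
t 10.05 unit xy mm [11.5 58.5] r 59.6 th 78.9 z 0.054 ytool -30.18 tilt -1.0 F [-0.5 -0.1  0.2] gap -0.0 j [ 0.08  0.45 -0.21  0.91  0.    2.28]
{'uv': [318.6, 214.9], 'conf': 0.92} 51.398368204717926
```

View pics/s4.png

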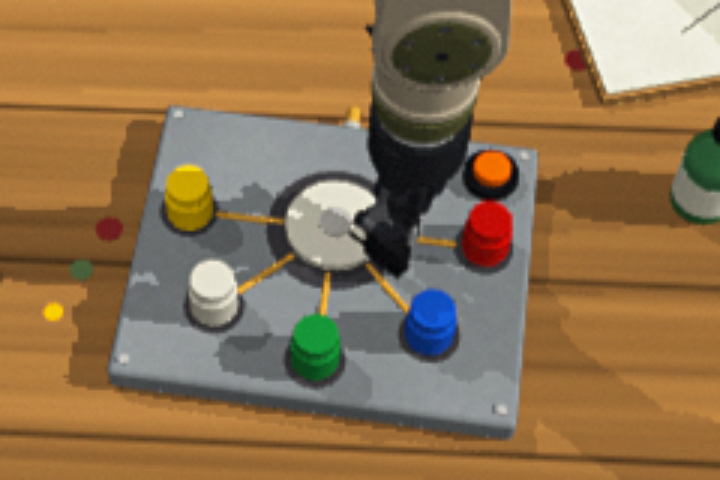

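The force has dropped to zero, so the tab appears to have jumped ahead into blue's stop. I'll back off, lift and check.

jog_arm:
  increments:
    - [[0,-0.02,0,0,0,0,255],[0,-0.02,0,0,0,0,255],[0,0,-0.06,0,0,0,255],[0,0,-0.1,0,0,0,255],[0,0,-0.1,0,0,0,255],[0,0,-0.1,0,0,0,255],[0,-0.1,0,0,0,0,255],[0,-0.1,0,0,0,0,255],[0,-0.1,0,0,0,0,255],[0,-0.1,0,0,0,0,255],[0,0,0,0,0,0,255],[0,0,0,0,0,0,255]]

```text
clock: 11.35
tcp_pos: [0.4858, 0.1913, 0.1441]
orientation: [0.0, 0.891, 0.454, 0.0]
wrist_force: [-0.0, 0.5, 0.5]
finger_gap: -0.0003
grip_force: 0.0
```

Run:
```python
from h import *
where((-.07,.125,.075))
s=np.load("unit.npy")
for n in("scene","top"):
    c=cams.read_camera(n)
    if n=="scene":cv2.imwrite("pics/s5.png",cv2.resize(c["pixels"][130:290,190:430,::-1],None,fx=3,fy=3))
    for d in spotter.landmark_of("tab_mid",n):
        v=ray(c,d["uv"],.0585)[:2]-s[:2]; print(n,d,np.degrees(np.arctan2(v[1],v[0])-s[2]),np.hypot(*v))
```

```text
t 11.35 unit xy mm [-84.3 114.2] r 142.0 th 126.4 z 0.1441 ytool -30.17 tilt -1.0 F [-0.   0.5  0.5] gap -0.0003 j [ 0.22  0.25 -0.25  1.06 -0.    2.42]
delta tool/.25 [0.066 0.028 0.276]
scene {'uv': [321.1, 214.4], 'conf': 0.77} 56.43005181151313 0.06231694459947957
top {'uv': [233.4, 197.9], 'conf': 0.7} 56.55259016001611 0.06046496711722328
top {'uv': [192.1, 233.3], 'conf': 0.69} 121.10181208236305 0.14393708466266036
```

View pics/s5.png

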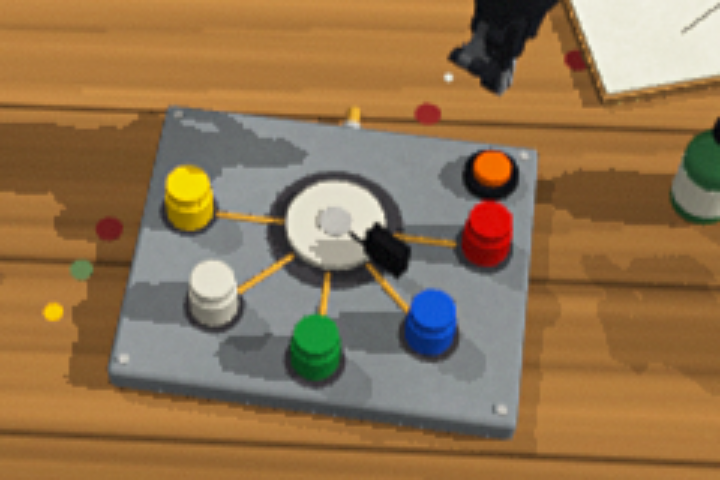

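The crop shows the tab at (387,250), short of the orange line to blue. Both cameras put it at about 56° instead of 45°, so it has not clicked home. I'll go back and push the rest.

jog_arm:
  increments:
    - [[0,0.1,0,0,0,0,255],[0,0.1,0,0,0,0,255],[0,0.1,0,0,0,0,255],[0,0.1,0,0,0,0,255],[0,0,0.1,0,0,0,255],[0,0,0.1,0,0,0,255],[0,0,0.1,0,0,0,255],[0,0,0.06,0,0,0,255],[0,0.02,0,0,0,0,255],[0,0.02,0,0,0,0,255],[0,0,0,0,0,0,255],[0.0041,0.0122,0,0,0,0.0167,255],[0.0041,0.0122,0,0,0,0.0167,255],[0,0,0,0,0,0,255],[0,0,0,0,0,0,255]]

```text
clock: 13.05
tcp_pos: [0.582, 0.124, 0.0548]
orientation: [0.0, 0.914, 0.407, 0.001]
wrist_force: [0.1, 0.2, -0.4]
finger_gap: 0.0003
grip_force: 0.0
```

```bash
cat >> h.py <<'E'
def tab():
    s=np.load("unit.npy")
    for n in("scene","top"):
        c=cams.read_camera(n)
        for d in spotter.landmark_of("tab_mid",n):
            v=ray(c,d["uv"],.0585)[:2]-s[:2]
            if abs(np.hypot(*v)-.06)<.012: print(n,d["conf"],np.degrees(np.arctan2(v[1],v[0])-s[2]).round(1),np.hypot(*v).round(4))
E
python3 - <<'E'
from h import *
where(); tab()
E
```

```text
t 13.05 unit xy mm [18.2 57. ] r 59.9 th 72.3 z 0.0548 ytool -36.2 tilt -1.0 F [ 0.1  0.2 -0.4] gap 0.0003 j [ 0.07  0.46 -0.19  0.92  0.    2.38]
scene 0.95 42.8 0.0669
top 0.98 51.2 0.0625
```

jog_arm:
  increments:
    - [[0.0041,0.0122,0,0,0,0.0167,255],[0,0,0,0,0,0,255],[0.0041,0.0122,0,0,0,0.0167,255],[0,0,0,0,0,0,255],[0,0,0,0,0,0,255]]

```text
clock: 13.75
tcp_pos: [0.5869, 0.1213, 0.0538]
orientation: [-0.0, 0.933, 0.359, -0.0]
wrist_force: [0.2, -0.0, -0.5]
finger_gap: -0.0001
grip_force: 0.0
```

Run:
```python
from h import *
where(); tab()
```

```text
t 13.75 unit xy mm [23.4 54.9] r 59.6 th 66.9 z 0.0538 ytool -42.17 tilt -1.0 F [ 0.2 -0.  -0.5] gap -0.0001 j [ 0.07  0.47 -0.18  0.93  0.    2.48]
scene 0.87 44.9 0.0631
top 0.93 51.9 0.0653
```

jog_arm:
  increments:
    - [[0,-0.02,0,0,0,0,255],[0,-0.02,0,0,0,0,255],[0,0,-0.06,0,0,0,255],[0,0,-0.1,0,0,0,255],[0,0,-0.1,0,0,0,255],[0,0,-0.1,0,0,0,255],[0,-0.1,0,0,0,0,255],[0,-0.1,0,0,0,0,255],[0,-0.1,0,0,0,0,255],[0,-0.1,0,0,0,0,255],[0,0,0,0,0,0,255],[0,0,0,0,0,0,255]]

```text
clock: 15.15
tcp_pos: [0.5132, 0.2036, 0.144]
orientation: [0.0, 0.934, 0.359, 0.0]
wrist_force: [-0.5, 0.1, -0.2]
finger_gap: -0.0
grip_force: 0.0
```

```bash
cat >> h.py <<'E'
def tabfit():
    """fit fin angle by overlap of the projected fin with the network's mask, two cameras"""
    s=np.load("unit.npy"); out=None
    for n in("scene","top"):
        c=cams.read_camera(n); im=c["pixels"]
        o=proj(c,W(s,np.array([0,0,.05]))); yy,xx=np.mgrid[:420,:560]
        g=(im.max(2)<45)
        res=[]
        for th in np.arange(20,80,1.5):
            t=A(th); P=[]
            for r in(.037,.074):
                for l in(-.00675,.00675):
                    for z in(.041,.076): P.append(proj(c,W(s,np.array([r*np.cos(t)-l*np.sin(t),r*np.sin(t)+l*np.cos(t),z]))))
            m=np.zeros((420,560),np.uint8); h=cv2.convexHull(np.array(P,np.float32)); cv2.fillConvexPoly(m,np.round(h*16).astype(np.int32),1,shift=4)
            res.append((g[m>0].mean(),th))
        res.sort(reverse=True); print(n,[(round(float(a),2),float(b)) for a,b in res[:6]])
        cv2.imwrite(f"pics/t_{n}.png",im[:,:,::-1])
E
python3 - <<'E'
from h import *
where((-.07,.125,.075)); tab(); tabfit()
s=np.load("unit.npy"); c=cams.read_camera("scene"); k=5; x0,y0=240,160
im=cv2.resize(c["pixels"][y0:y0+110,x0:x0+140,::-1],None,fx=k,fy=k,interpolation=cv2.INTER_CUBIC)
for th,col in((45,(255,0,255)),(56,(0,255,255))):
    q=[((proj(c,W(s,np.array([r*np.cos(A(th)),r*np.sin(A(th)),.076])))-[x0,y0]+.5)*k).astype(int) for r in(.037,.074)]
    cv2.line(im,tuple(map(int,q[0])),tuple(map(int,q[1])),col,1)
cv2.imwrite("pics/s6.png",im)
E
```

```text
t 15.15 unit xy mm [-58.3 129.3] r 141.8 th 114.3 z 0.144 ytool -42.18 tilt -1.0 F [-0.5  0.1 -0.2] gap -0.0 j [ 0.23  0.31 -0.18  1.08 -0.    2.64]
delta tool/.25 [-0.044 -0.023  0.276]
scene 0.76 41.7 0.062
top 0.75 45.6 0.0582
scene [(0.83, 42.5), (0.82, 44.0), (0.79, 47.0), (0.79, 45.5), (0.77, 41.0), (0.74, 39.5)]
top [(0.66, 47.0), (0.65, 44.0), (0.64, 45.5), (0.64, 42.5), (0.61, 48.5), (0.56, 41.0)]
```

View pics/s6.png

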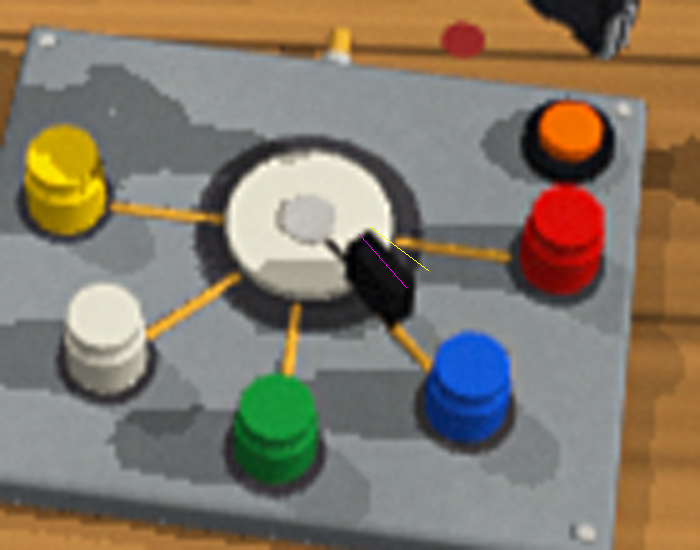

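The tab now lies along the 45° (magenta) line and the dial's pointer runs to blue, so it has clicked in. Both cameras fit 42–47°. Next is the prime button.

jog_arm:
  increments:
    - [[-0.022,-0.012,0,0,0,0,255],[-0.022,-0.011,0,0,0,0,255],[0,0,0.1,0,0,0,255],[0,0,0.1,0,0,0,255],[0,0,0.1,0,0,0,255],[0,0,0.04,0,0,0,255],[0,0,0,0,0,0,255],[0,0,0,0,0,0,255]]

```text
clock: 16.3
tcp_pos: [0.5017, 0.2001, 0.0596]
orientation: [0.0, 0.934, 0.358, 0.0]
wrist_force: [0.1, 0.5, 0.4]
finger_gap: -0.0002
grip_force: 0.0
```

Run:
```python
from h import *
where((-.07,.125,.045))
```

```text
t 16.3 unit xy mm [-69.3 124.6] r 142.6 th 119.1 z 0.0596 ytool -42.28 tilt -1.0 F [0.1 0.5 0.4] gap -0.0002 j [ 0.23  0.36 -0.33  0.88  0.    2.64]
delta tool/.25 [-0.001 -0.003  0.058]
```

jog_arm:
  increments:
    - [[0,0,0.02,0,0,0,255],[0,0,0.02,0,0,0,255],[0,0,0.01,0,0,0,255],[0,0,0.01,0,0,0,255],[0,0,0,0,0,0,255],[0,0,0,0,0,0,255]]

```text
clock: 16.9
tcp_pos: [0.5028, 0.2004, 0.0459]
orientation: [0.0, 0.934, 0.358, 0.002]
wrist_force: [-2.2, -0.6, 12.9]
finger_gap: -0.0001
grip_force: 6.7
```

At 12.9 N and z = 0.046 the button is bottomed. I'll add a small extra press, then release and move clear.

jog_arm:
  increments:
    - [[0,0,0.004,0,0,0,255],[0,0,0,0,0,0,255],[0,0,0,0,0,0,255]]

```text
clock: 17.2
tcp_pos: [0.5028, 0.2004, 0.0458]
orientation: [0.0, 0.934, 0.358, 0.002]
wrist_force: [-3.8, -1.3, 18.6]
finger_gap: 0.0001
grip_force: 10.0
```

jog_arm:
  increments:
    - [[0,0,-0.03,0,0,0,255],[0,0,-0.05,0,0,0,255],[0,0,-0.1,0,0,0,255],[0,0,-0.1,0,0,0,255],[0,0,-0.1,0,0,0,255],[0,-0.1,-0.1,0,0,0,255],[0,-0.1,-0.1,0,0,0,255],[0,0,0,0,0,0,255],[0,0,0,0,0,0,255],[0,0,0,0,0,0,255]]

```text
clock: 18.2
tcp_pos: [0.4676, 0.2367, 0.1868]
orientation: [0.0, 0.934, 0.358, -0.001]
wrist_force: [0.1, 0.3, -0.4]
finger_gap: -0.0
grip_force: 0.0
```

Run:
```python
from h import *
where(); tab(); tabfit()
for n,b in(("top",(170,140,335,280)),("scene",(220,160,380,275))):
    c,o=blobs(n,b); print({k:(v[0].round(1).tolist(),int(v[1])) for k,v in o.items()})
c=cams.read_camera("scene"); cv2.imwrite("pics/s7.png",c["pixels"][:,:,::-1])
```

```text
t 18.2 unit xy mm [-106.9  157.6] r 190.4 th 124.1 z 0.1868 ytool -42.29 tilt -1.0 F [ 0.1  0.3 -0.4] gap -0.0 j [ 0.32  0.23 -0.17  1.17 -0.    2.73]
scene 0.73 45.3 0.0613
top 0.84 45.8 0.0536
scene [(0.83, 42.5), (0.82, 44.0), (0.78, 47.0), (0.78, 45.5), (0.77, 41.0), (0.75, 39.5)]
top [(0.66, 44.0), (0.66, 47.0), (0.66, 42.5), (0.64, 45.5), (0.61, 48.5), (0.57, 41.0)]
{'red': ([200.0, 204.9], 237), 'blue': ([225.0, 174.5], 233), 'green': ([262.9, 169.1], 202), 'yellow': ([299.8, 228.4], 197), 'orange': ([192.5, 232.5], 165)}
{'red': ([352.1, 207.6], 294), 'blue': ([333.2, 237.1], 295), 'green': ([294.7, 245.4], 284), 'yellow': ([252.7, 195.4], 266), 'orange': ([353.7, 185.8], 129)}
```

View pics/s7.png

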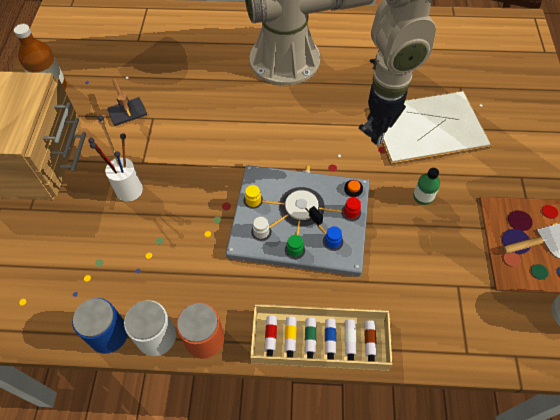

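The tab at (316,214) points at the blue pot at (334,237). The pots, button, jar and bottle are where they were, and the arm is clear.

```bash
python3 -c "
from workcell import ticket; print(ticket.hand_in())"
```

```text
the job is handed in; nothing more can be done
None
```

The dial tab is clicked in at the blue pot, the prime button was then pressed fully down and sprang back, nothing else moved, and the job is handed in; the hand-in returned no verdict.

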